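# Load a resin bangle into the curing box through its sprung light flap

### The arm

A 7-joint arm with a two-finger parallel gripper is mounted at the origin on a cart in front of the work surface, level with it; the furniture and walls round the work are solid. World frame = base frame: x ahead of the robot, y to its left, z up, the work surface at z = 0. Lengths are in m, angles in rad, forces in N, time in s.
With the tool pointing down it reaches from about 0.425 to 0.925 m from the base axis. Payload 6.8 kg.
Tool frame: the origin (TCP) lies midway between the tips of the shut fingers; the grasp point (between the pads) lies 19 mm behind it; z points along the fingers, y is the line along which they close (so a half turn about z gives the same grasp; the last joint's range is limited). The gripper opens to 85 mm and grips with 20 to 120 N. Pads are 22 mm wide; open, the fingers measure 114 mm over their backs; the gripper's body (76 mm by 85 mm) begins 54 mm behind the grasp point. The pads swing forward as they close: fully open they stand 13 mm farther back than shut.
Start: joints at [-1.439, 0.477, 0.022, 1.555, -0.011, 1.109, -0.083], TCP at [0.16, 0.656, 0.231] pointing down, gripper open.
Joint ranges: [-2.96, 2.96], [-0.34, 2.1], [-1.41, 1.46], [0.24, 2.44], [-1.37, 4.51], [0.17, 1.92], [-2.96, 2.96]. Speed limits (rad/s): [2.39, 2.39, 3.14, 3.14, 3.14, 3.14, 3.14].

### API

Orientations are given as a rotation vector (axis times angle).
In Python, from bench import r gives the robot as it stands. The module is installed in compiled form; this text tells all that it offers.
- The arm moves only by the tool apply_moves, never from a script. Its argument "rows" is a list of rows, each a list of 6 numbers: the shift along the tool's x, y, z scaled (see below), then the turn, a rotation vector about the tool's x, y, z scaled (see below). A call has 1 to 5 rows; each row is the pose to reach, as a shift and turn from the pose commanded when the call began, along the tool's axes at that moment; what a row does not reach only later rows make up. The controller multiplies each number of a shift by 0.25 m and each number of a turn by 90 degrees. A row lasts 1/8 s, in which the tool goes at most 62.5 mm and 10.7 degrees, less where a joint would pass 70% of its speed; a pose out of reach is approached as far as the arm can. A call with a number of a shift or a turn outside -1 to 1 is refused whole. A call with a gripper value outside its range is refused whole. "claw" is the opening, from 0 (shut) to 1 (fully open), set as the call begins (left out, the last holds). The fingers move at their own pace and stop on an object; "newtons" is the grip in N (left out, the last holds). Time passes only in rows, so rows that repeat a pose let the fingers close. It gives the time, the measured TCP pose, the force, the opening and the grip force at its end, in the units of the state.
- r.get_obs(): the state, without advancing time (a new reading comes with each control period).
- r.grab_frame(name): name is "scene" or "top" or "wrist"; returns a dict with "pixels" (384x512x3 uint8, red, green, blue), "intrinsics" (3x3 intrinsics, pixels), "dist" ([k1, k2, p1, p2, k3] as OpenCV has them; the pictures are not rectified), "eye" and "attitude" of the camera in the world. Camera axes: x right, y up, looking along -z (the intrinsics and any distortion apply to the point x, -y, -z); pixel columns grow to the right and rows downward; lengths in m; the calibration is good to about 2 mm. A picture is of the moment at which its call begins. There is no depth.
- r.hand_in(): hands the job in; it is judged then, once.
Trained networks look in a picture, given as the dict that the camera call returned (one of the last four; its "shot" number tells which), for a name from the list of things; names that differ only in an ending like _2 or _b are one class to them, and where a whole thing is asked for, a point or a joint stands for the part that bears it (a point fixed in the world has none). Each returns a list of dicts, best first, with "conf" (0 to 1); they miss things now and then, are a little off and sometimes report something else, mostly with a low value. They report only what shows in the picture. A call takes as long as a camera call.
- r.search_frame(picture, thing): "rect" ([left, top, width, height] in pixels, round what is visible of it).
- r.outline_of(picture, thing): "pixels" (384x512 bool, what is visible of it) and "rect" ([left, top, width, height] in pixels, round what is visible of it).
- r.landmark_of(picture, thing): "point" ([column, row] in pixels: a listed point, or the origin of a listed thing).
The state is a dict: "clock": time; "joints": joint angles; "qvel": joint speeds; "tau": joint torques, N m; "tcp_pos": TCP position; "orientation": TCP orientation; "contact_force": force on the tool from outside, world axes, zero at the start; "moment": the same for the moment, N m; "grip_width": finger opening in m; "gripper_force": force on a finger pad.
Only numpy, scipy, OpenCV 4.12 (cv2) and the standard library are available. Lean on these libraries where they do the work, as an engineer would, in place of code of your own. Each camera call takes 0.05 s, during which the arm holds its last target. There are 200 camera calls.

### The job

The resin bangle in the covered tray is ready to be cured. Lift the loose cover off the tray by its knob and set it down right way up on the bench, then take the tray by its wooden grip and, keeping it level, push it pan first through the sprung flap of the curing box until it is fully home and the flap has fallen shut behind the pan; the bangle stays in the tray. Leave the curing box closed with the tray in it and do not disturb the squeeze bottle, the steel block and the wax block.

Things in the scene. Friction and masses are not known exactly. Their poses are not given: they have to be found in the camera images.
- box_mouth (a point): Mouth of the curing box, a white box 118 mm wide with a sloping amber window, fixed. Point: middle of its lower edge, on the floor 16 mm above the bench, below the flap's hinge. x points level into the box, z up. Mouth 87 mm wide, 36 mm high. The lintel above it reaches 4 mm in front of this point and 52 mm above the floor; from there the window slopes back, rising to 102 mm at x +50 mm.
- box_shelf (a point): Centre of the top of the steel loading shelf before the mouth, level with the box floor; axes as box_mouth. Shelf 104 mm wide, from the mouth (x +41.5 mm here) to its outer edge (x -41.5 mm). Two guide rails 6 mm high stand 86.5 mm apart on it over the 36 mm next to the mouth, then flare to about 96 mm apart over 16 mm more.
- box_home (a point): Where the centre of the tray's pan (tray_pan) lies when the tray is fully home: 81 mm inside the mouth, axes as box_mouth. The front of the pan then meets two rubber stops and the grip stands outside, its centre 55 mm before the mouth.
- flap (a joint): Aluminium flap in the mouth, 83 mm wide, 34 mm deep, hinged along its top 35.5 mm above the floor. Rad: 0 shut (hangs upright), + lower edge swung into the box (to 1.25), - out. A light spring (about 1 N at the edge) always shuts it. A notch 29 mm wide, 10 mm high in its lower edge clears the tray's tongue. It can shut behind the pan only once the pan's rear wall is 30 mm inside.
- tray_pan (a point): Curing tray (loose, aluminium, about 0.14 kg, 196 mm long): centre of its open pan, half-way up. Pan 84 mm long (x), 80 mm wide (y), 18 mm high, walls and floor 2.5 mm. x points level from the grip to the pan, z up. Behind the pan (-x) a flat tongue 20 mm wide, 3 mm thick, level with the pan's underside, leads to the grip.
- tray_grip (a point): Centre of the tray's upright dark wooden grip: 36 mm long (x), 16 mm wide (y), 42 mm high above the tray's underside (this point 21 mm above it), 136 mm behind the pan's centre. Axes as the tray. Pinched from above across its 16 mm it carries the tray.
- cover_knob (a point): Loose steel cover on the pan, 93 x 89 mm, about 0.09 kg; its skirt reaches 6 mm down outside the pan's walls with 2.5 mm play. Point: centre of its round dark wooden knob (25 mm across, 33 mm high), 21.5 mm above the plate and 30 mm above the skirt's lower edge; z up. Tray and cover are 54 mm high at the knob: too high for the mouth. The bench beyond the tray is bare.
- bangle_mid (a point): Centre of the loose white round-section resin bangle lying flat in the pan: 68 mm outside diameter, 48 mm inside, 10 mm thick, 25 g. Hidden under the cover at the start.
- flux_bottle: White squeeze bottle standing on the bench, 45 mm across, 97 mm high, loose; origin at the middle of its underside. To be left alone.
- bench_block: Steel bench block lying on the brown pad, 66 x 64 x 20 mm, loose; origin at the middle of its underside. To be left alone.
- wax: Block of beeswax lying on the brown pad, 30 x 46 x 19 mm, loose; origin at the middle of its underside. To be left alone.

How it is judged:
On the way, in this order (a step that is already met when the one before it is completed fails the run):
1. the cover lies flat and right way up on the bench, off the tray, released (height (world z) of cover_knob below 0.041 m and angle between cover_knob's own z axis and vertical below 0.1 rad and horizontal distance between cover_knob and tray_pan above 0.08 m and contact force between the fingers and anything else below 0.05 N), for 0.2 s.
2. the pan stands in the mouth and holds the flap open (value of joint flap above 0.4 rad and x of tray_pan in the frame of box_mouth between -0.02 and 0.06 m and z of tray_pan in the frame of box_mouth below 0.03 m), for 0.1 s.
At the end, for the whole second after the job is handed in: The tray lies level on the floor of the curing box within 6 mm of fully home, with its tongue through the notch; the flap is shut (within 0.08 rad of upright); the bangle lies flat in the pan; the cover lies flat, right way up, on the bench; all is released and at rest (x of tray_pan in the frame of box_mouth between 0.075 and 0.086 m and y of tray_pan in the frame of box_mouth between -0.007 and 0.007 m and z of tray_pan in the frame of box_mouth below 0.014 m and angle between tray_pan's own z axis and vertical below 0.06 rad and value of joint flap between -0.08 and 0.08 rad and horizontal distance between bangle_mid and tray_pan below 0.012 m and z of bangle_mid in the frame of tray_pan below 0.004 m and angle between each of bangle_mid, cover_knob's own z axis and vertical below 0.1 rad and height (world z) of cover_knob below 0.041 m and linear speed of each of tray, cover below 0.02 m/s); the robot touches nothing.
It fails at once if the tray is tipped more than 20 degrees (angle between tray_pan's own z axis and vertical above 0.35 rad).
It fails at once if the squeeze bottle, the steel block or the wax block is moved by more than 25 mm or the bottle is tipped (distance of any of flux_bottle, bench_block, wax from where it was at the start of the episode above 0.025 m or angle between flux_bottle's own z axis and vertical above 0.3 rad).
It also fails if it takes over 51 s, if anything falls off the work surface, if the arm or the gripper's body presses on something with over 40 N, if the wrist force passes 120 N, or if a joint passes its speed limit or range.

## Working session

There is one attempt and no reset: what is moved stays moved. The work goes in short steps, Python scripts to look and compute and a tool call to move; the robot and the scene stay as the last step left them, time stands still between calls to the robot, and variables do not carry over. Pictures are saved under pics/ and viewed, at most 10 in all, crops included, and the job is handed in when it is done.

Besides the shell and the picture viewer there is one more tool, called after "Call:" as name(argument=value, ...), one argument or row to a line, values as JSON. apply_moves: Moves the arm, as the interface text tells. Its arguments: {"type":"object","properties":{"rows":{"type":"array","items":{"type":"array","items":{"type":"number"}}},"claw":{"type":"number"},"newtons":{"type":"number"}},"required":["rows"]}

```bash
mkdir -p pics
cat > h.py <<'E'
import numpy as np, cv2
from scipy.spatial.transform import Rotation as R
from bench import r
def att(p):
    a=np.array(p["attitude"],float)
    return a if a.shape==(3,3) else (R.from_rotvec(a).as_matrix() if a.size==3 else R.from_quat(a).as_matrix())
def ray(p,uv):
    n=cv2.undistortPoints(np.array([[uv]],float),np.array(p["intrinsics"],float),np.array(p["dist"],float))[0,0]
    return np.array(p["eye"]),att(p)@np.array([n[0],-n[1],-1.])
def atz(p,uv,z):
    e,d=ray(p,uv); return e+d*(z-e[2])/d[2]
def tri(obs):
    A=np.zeros((3,3));b=np.zeros(3)
    for p,uv in obs:
        e,d=ray(p,uv);d=d/np.linalg.norm(d);M=np.eye(3)-np.outer(d,d);A+=M;b+=M@e
    return np.linalg.solve(A,b)
def save(p,n): cv2.imwrite('pics/'+n+'.png',p["pixels"][:,:,::-1])
def step(tgt,yaw=None):
    "shift/turn in move units to reach world TCP tgt with tool down and tool y-line at yaw"
    o=r.get_obs();Rt=R.from_rotvec(o["orientation"])
    s=Rt.inv().apply(np.array(tgt)-o["tcp_pos"])/.25
    t=np.zeros(3)
    if yaw is not None:
        best=None
        for k in (0,np.pi):
            y=np.array([np.cos(yaw+k),np.sin(yaw+k),0]);z=np.array([0,0,-1.]);x=np.cross(y,z)
            v=(Rt.inv()*R.from_matrix(np.c_[x,y,z])).as_rotvec()
            if best is None or np.linalg.norm(v)<np.linalg.norm(best): best=v
        t=best/(np.pi/2)
    return np.round(np.r_[s,t],4)
E
python3 - <<'E'
from h import *
np.set_printoptions(precision=4,suppress=True)
o=r.get_obs();print(o["clock"],o["tcp_pos"],o["orientation"],o["grip_width"])
P={}
for c in("scene","top"):
    p=P[c]=r.grab_frame(c);save(p,c);print(c,p["eye"],np.shape(p["attitude"]),(-att(p)[:,2]))
    for t in("box_mouth","box_shelf","box_home","tray_pan","tray_grip","cover_knob","flux_bottle","bench_block","wax"):
        l=r.landmark_of(p,t)
        print(t,[(np.round(x["point"],1),round(x["conf"],2)) for x in l[:2]])
        if l:P[c,t]=l[0]["point"]
for t in("box_mouth","box_shelf","box_home","tray_pan","tray_grip","cover_knob"):
    if("scene",t)in P and("top",t)in P:
        q=tri([(P[c],P[c,t]) for c in("scene","top")]);print(t,q)
for t,z in dict(box_mouth=.016,box_shelf=.016,box_home=.025,tray_pan=.009,tray_grip=.021,cover_knob=.0375).items():
    for c in("scene","top"):
        if (c,t) in P: print(t,c,atz(P[c],P[c,t],z))
E
```

```text
0.0 [0.1602 0.6551 0.2303] [-0.3757 -3.119   0.0028] 0.08542581955740584
scene [ 0.0596 -0.5224  1.0122] (3,) [ 0.4553  0.4424 -0.7726]
box_mouth [(array([278.3, 188.4]), 0.56), (array([292.2, 171.6]), 0.22)]
box_shelf [(array([164.6, 200.9]), 0.6), (array([267.7, 194.7]), 0.57)]
box_home [(array([292.5, 168.4]), 0.78)]
tray_pan []
tray_grip [(array([236.8, 249.1]), 0.64)]
cover_knob [(array([286.8, 270.3]), 0.95)]
flux_bottle [(array([361.4, 230.3]), 0.62), (array([266.9, 196.1]), 0.32)]
bench_block [(array([161. , 202.4]), 0.64)]
wax [(array([177.7, 183.9]), 0.77), (array([291.8, 167.2]), 0.56)]
top [ 0.41   -0.016   1.0271] (3,) [ 0.2094  0.026  -0.9775]
box_mouth [(array([268. , 162.5]), 0.87)]
box_shelf [(array([266.3, 178.7]), 0.76)]
box_home []
tray_pan []
tray_grip [(array([281.5, 253.6]), 0.84)]
cover_knob []
flux_bottle [(array([361.1, 164.9]), 0.82)]
bench_block [(array([167.5, 243.6]), 0.62)]
wax [(array([170.1, 222. ]), 0.78)]
box_mouth [0.6984 0.0043 0.0016]
box_shelf [0.4816 0.0194 0.2473]
tray_grip [ 0.4739 -0.0604  0.0259]
box_mouth scene [ 0.6847 -0.0011  0.016 ]
box_mouth top [0.6985 0.0014 0.016 ]
box_shelf scene [0.45   0.1892 0.016 ]
box_shelf top [ 0.6562 -0.0003  0.016 ]
box_home scene [0.7581 0.0126 0.025 ]
tray_grip scene [ 0.4728 -0.0561  0.021 ]
tray_grip top [ 0.4774 -0.0627  0.021 ]
cover_knob scene [ 0.5034 -0.1882  0.0375]
```

```bash
python3 -c "
import cv2,numpy as np
for n,(x,y) in dict(scene=(120,90),top=(130,80)).items():
    a=cv2.imread(f'pics/{n}.png')[y:y+240,x:x+320];cv2.imwrite(f'pics/{n}_c.png',cv2.resize(a,None,fx=2.5,fy=2.5))
"
```

```text
(no output)
```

View pics/scene_c.png

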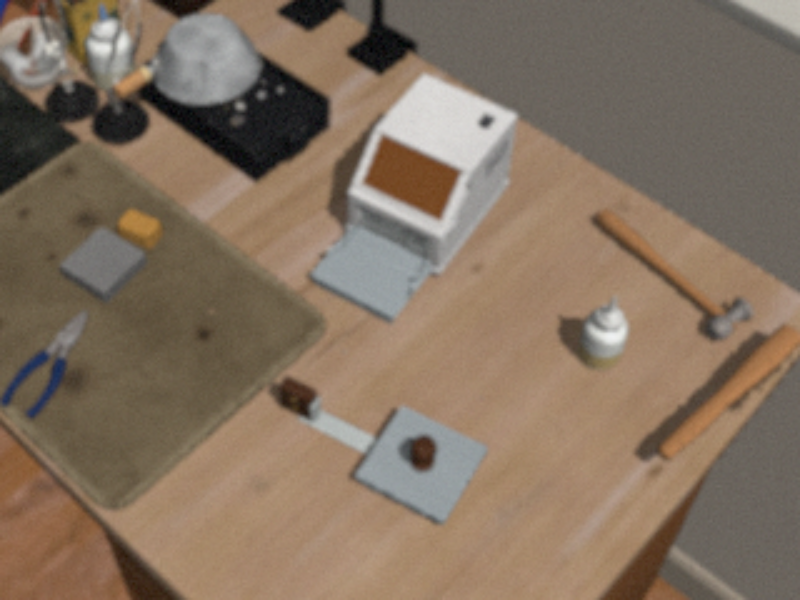

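View pics/top_c.png

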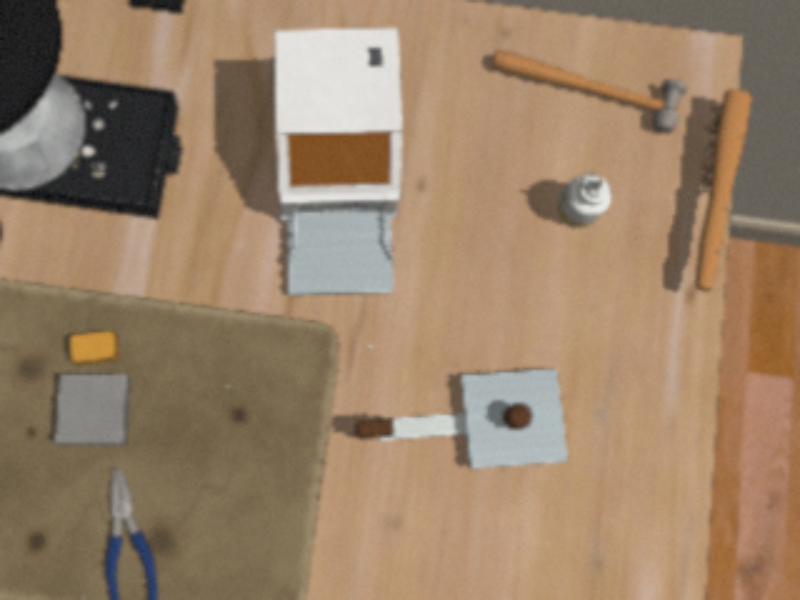

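The pictures show the box straight ahead with its mouth toward the robot. The tray lies across with its grip at top px (280,251), the knob at about (337,246), and the pan pointing -y. Next I approach, then measure with the wrist camera.

Run:
```python
from h import *
np.set_printoptions(precision=4,suppress=True)
p=r.grab_frame("top")
f=lambda u,v,z:atz(p,(130+u/2.5,80+v/2.5),z)
print("knob",f(517,412,.05),"shelf corners",f(288,294,.016),f(392,291,.016),"boxfront",f(285,203,.06),f(398,200,.06),"bottle",f(585,215,0),"edge",f(700,400,0))
print(step((.48,-.12,.30),0))
```

```text
knob [ 0.5146 -0.1866  0.05  ] shelf corners [0.6008 0.0446 0.016 ] [ 0.6189 -0.0571  0.016 ] boxfront [0.6807 0.0586 0.06  ] [ 0.6997 -0.0492  0.06  ] bottle [ 0.7298 -0.2427  0.    ] edge [ 0.5582 -0.3717  0.    ]
[-1.9792 -2.7102 -0.2748  0.     -0.      0.8473]
```

Call:
apply_moves(
  rows=[
    [-0.66,-0.9,-0.27,0,0,0],
    [-0.66,-0.9,-0.27,0,0,0],
    [-0.66,-0.9,-0.27,0,0,0],
    [-0.66,-0.9,-0.27,0,0,0],
    [-0.66,-0.9,-0.27,0,0,0],
  ],
  claw=1,
)

```text
clock: 1.68
tcp_pos: [0.2686, 0.3952, 0.2998]
orientation: [0.38, 3.118, 0.002]
contact_force: [-0.0, 0.3, 1.0]
grip_width: 0.0855
gripper_force: 0.0
```

Call:
apply_moves(
  rows=[
    [-0.66,-0.9,0,0,0,0],
    [-0.66,-0.9,0,0,0,0],
    [-0.66,-0.9,0,0,0,0],
    [-0.66,-0.9,0,0,0,0],
    [-0.66,-0.9,0,0,0,0],
  ],
)

```text
clock: 2.3
tcp_pos: [0.3748, 0.1369, 0.2991]
orientation: [0.383, 3.118, 0.002]
contact_force: [0.1, 0.4, 0.2]
grip_width: 0.0855
gripper_force: 0.0
```

Call:
apply_moves(
  rows=[
    [-0.66,-0.9,0,0,0,0.5],
    [-0.66,-0.9,0,0,0,0.5],
    [-0.66,-0.9,0,0,0,0.5],
    [-0.66,-0.9,0,0,0,0.5],
    [-0.66,-0.9,0,0,0,0.5],
  ],
)

```text
clock: 2.92
tcp_pos: [0.4813, -0.1212, 0.2993]
orientation: [1.55, 2.731, -0.0]
contact_force: [-0.2, 0.2, 0.2]
grip_width: 0.0852
gripper_force: 0.0
```

Call:
apply_moves(
  rows=[
    [0,0,0,0,0,0.35],
    [0,0,0,0,0,0.35],
    [0,0,0,0,0,0.35],
    [0,0,0,0,0,0.35],
  ],
)

```text
clock: 3.42
tcp_pos: [0.4808, -0.1175, 0.2989]
orientation: [2.224, 2.219, 0.0]
contact_force: [-0.4, -0.1, -0.1]
grip_width: 0.0849
gripper_force: 0.0
```

```bash
cat > look.py <<'E'
from h import *
import sys
np.set_printoptions(precision=4,suppress=True)
Z=dict(box_mouth=.016,box_shelf=.016,tray_pan=.009,tray_grip=.021,cover_knob=.042,bangle_mid=.0075)
def look(cam,names,name=None):
    p=r.grab_frame(cam)
    if name: save(p,name)
    for t in names:
        for x in r.landmark_of(p,t)[:2]: print(t,np.round(x["point"],1),round(x["conf"],2),atz(p,x["point"],Z[t]))
    return p
E
python3 - <<'E'
from look import *
o=r.get_obs();print(o["clock"],o["tcp_pos"],o["orientation"],o["joints"])
look("wrist",["tray_pan","tray_grip","cover_knob","box_mouth"],"w1")
print(step((.48,-.12,.30),0))
E
```

```text
3.425 [ 0.4808 -0.1175  0.2989] [2.2242 2.2186 0.0004] [-0.6112  0.1213  0.8075  1.9297 -0.097   1.1295  0.2317]
tray_grip [248.4 110.4] 0.91 [ 0.478  -0.0558  0.021 ]
cover_knob [269.7 202.9] 0.8 [ 0.5099 -0.1905  0.042 ]
box_mouth [401.7  62.6] 0.96 [0.6894 0.0062 0.016 ]
[-0.01   -0.0032 -0.0047  0.     -0.0001 -0.0014]
```

View pics/w1.png

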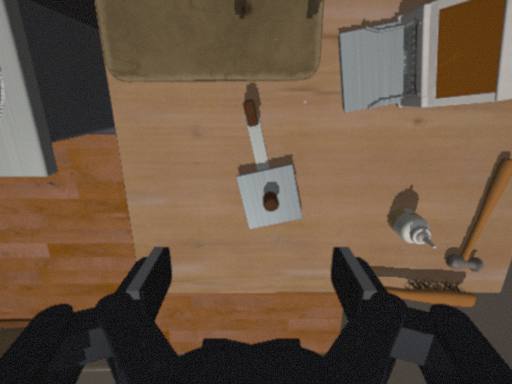

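The wrist view shows the grip at (250,112) and the knob at (270,202), matching the landmarks, with the tray yaw about -76.6°. Next is the knob.

```bash
python3 -c "
from h import *
print(step((.510,-.190,.13),.233))"
```

```text
[-2.898e-01  1.174e-01  6.752e-01  1.000e-04 -1.000e-04 -1.497e-01]
```

Call:
apply_moves(
  rows=[
    [-0.29,0.117,0.675,0,0,-0.15],
    [-0.29,0.117,0.675,0,0,-0.15],
    [-0.29,0.117,0.675,0,0,-0.15],
    [-0.29,0.117,0.675,0,0,-0.15],
    [-0.29,0.117,0.675,0,0,-0.15],
  ],
)

```text
clock: 4.3
tcp_pos: [0.5099, -0.1903, 0.1306]
orientation: [-1.95, -2.463, 0.0]
contact_force: [0.2, -0.1, 1.5]
grip_width: 0.0853
gripper_force: 0.0
```

Run:
```python
from look import *
o=r.get_obs();print(o["clock"],o["tcp_pos"])
look("wrist",["tray_grip","cover_knob"],"w2")
look("scene",["tray_grip","cover_knob"])
```

```text
4.3 [ 0.5099 -0.1903  0.1306]
tray_grip [252.4  23.5] 0.64 [ 0.4804 -0.058   0.021 ]
cover_knob [249.3 194. ] 0.75 [ 0.5087 -0.1894  0.042 ]
tray_grip [238.5 250.6] 0.59 [ 0.4726 -0.0621  0.021 ]
cover_knob [286.1 268. ] 0.79 [ 0.5048 -0.1846  0.042 ]
```

View pics/w2.png

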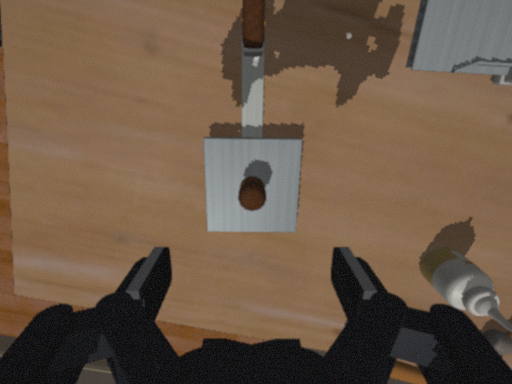

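The knob is at (252,194), centred between the fingers, and the tray is aligned. I'll descend and close.

Call:
apply_moves(
  rows=[
    [0,0,0.2,0,0,0],
    [0,0,0.34,0,0,0],
    [0,0,0.41,0,0,0],
    [0,0,0.41,0,0,0],
    [0,0,0.41,0,0,0],
  ],
)

```text
clock: 5.22
tcp_pos: [0.5108, -0.1906, 0.0288]
orientation: [1.949, 2.461, 0.001]
contact_force: [-0.2, -0.4, -0.6]
grip_width: 0.0854
gripper_force: 0.0
```

Call:
apply_moves(
  rows=[
    [0,0,0,0,0,0],
    [0,0,0,0,0,0],
    [0,0,0,0,0,0],
    [0,0,0,0,0,0],
    [0,0,0,0,0,0],
  ],
  claw=0,
  newtons=30,
)

```text
clock: 5.85
tcp_pos: [0.5099, -0.1901, 0.0279]
orientation: [1.95, 2.463, 0.001]
contact_force: [-1.2, 1.0, 4.6]
grip_width: 0.0227
gripper_force: 29.3
```

Call:
apply_moves(
  rows=[
    [0,0,-0.04,0,0,0],
    [0,0,-0.1,0,0,0],
    [0,0,-0.2,0,0,0],
    [0,0,-0.24,0,0,0],
    [0,0,-0.24,0,0,0],
  ],
)

```text
clock: 6.48
tcp_pos: [0.5103, -0.1902, 0.0883]
orientation: [1.949, 2.462, 0.002]
contact_force: [-0.2, 0.7, -1.3]
grip_width: 0.0231
gripper_force: 29.7
```

Run:
```python
from look import *
look("scene",["tray_grip","tray_pan","cover_knob","bangle_mid"],"s3")
look("top",["tray_grip","tray_pan","bangle_mid"])
print(step((.475,-.300,.09),.0))
```

```text
tray_grip [239.8 247.8] 0.95 [ 0.4804 -0.0588  0.021 ]
cover_knob [287.4 254.9] 0.8 [ 0.5332 -0.1637  0.042 ]
bangle_mid [291.  275.6] 0.49 [ 0.513  -0.1946  0.0075]
tray_grip [279.4 251.9] 0.98 [ 0.4807 -0.0572  0.021 ]
bangle_mid [266.3 179.2] 0.37 [ 0.657  -0.0004  0.0075]
[-0.3958 -0.2352 -0.0111 -0.0004 -0.0001  0.1472]
```

Call:
apply_moves(
  rows=[
    [-0.15,-0.09,0,0,0,0],
    [-0.3,-0.18,0,0,0,0],
    [-0.396,-0.235,0,0,0,0],
    [-0.396,-0.235,0,0,0,0],
    [-0.396,-0.235,0,0,0,0],
  ],
)

```text
clock: 7.55
tcp_pos: [0.4755, -0.2992, 0.0873]
orientation: [-1.949, -2.463, -0.001]
contact_force: [-0.2, 1.3, -1.1]
grip_width: 0.0229
gripper_force: 29.7
```

Call:
apply_moves(
  rows=[
    [0,0,0.13,0,0,0],
    [0,0,0.23,0,0,0],
    [0,0,0.27,0,0,0],
    [0,0,0.284,0,0,0],
    [0,0,0.288,0,0,0],
  ],
)

```text
clock: 8.18
tcp_pos: [0.4758, -0.3, 0.016]
orientation: [1.949, 2.463, 0.0]
contact_force: [0.2, 0.2, -0.9]
grip_width: 0.023
gripper_force: 29.7
```

Call:
apply_moves(
  rows=[
    [0,0,0.006,0,0,0],
    [0,0,0.006,0,0,0],
  ],
)

```text
clock: 8.43
tcp_pos: [0.4759, -0.3001, 0.0159]
orientation: [1.95, 2.462, 0.003]
contact_force: [-3.5, 3.8, 11.2]
grip_width: 0.0231
gripper_force: 30.6
```

Call:
apply_moves(
  rows=[
    [0,0,0,0,0,0],
    [0,0,0,0,0,0],
    [0,0,0,0,0,0],
    [0,0,0,0,0,0],
    [0,0,0,0,0,0],
  ],
  claw=1,
)

```text
clock: 9.05
tcp_pos: [0.4752, -0.3, 0.014]
orientation: [-1.95, -2.463, 0.0]
contact_force: [0.1, -0.2, -0.7]
grip_width: 0.0853
gripper_force: 0.0
```

Call:
apply_moves(
  rows=[
    [0,0,-0.1,0,0,0],
    [0,0,-0.3,0,0,0],
    [0,0,-0.5,0,0,0],
    [0,0,-0.5,0,0,0],
    [0,0,-0.5,0,0,0],
  ],
)

```text
clock: 9.68
tcp_pos: [0.4751, -0.2995, 0.1387]
orientation: [-1.949, -2.463, -0.001]
contact_force: [-0.0, -0.8, -0.5]
grip_width: 0.085
gripper_force: 0.0
```

Run:
```python
from look import *
look("wrist",["tray_grip","tray_pan","cover_knob","bangle_mid"])
Z["cover_knob"]=.03
p=look("scene",["tray_grip","tray_pan","cover_knob","bangle_mid"])
cv2.imwrite('pics/s4.png',cv2.resize(p["pixels"][200:340,180:380,::-1],None,fx=4,fy=4))
print(step((.4803,-.0575,.13),.22))
```

```text
tray_pan [312.3  76.2] 0.64 [ 0.5064 -0.1909  0.009 ]
cover_knob [252.2 187.6] 0.86 [ 0.4756 -0.2949  0.042 ]
tray_pan [291.3 277.5] 0.78 [ 0.509  -0.1989  0.009 ]
cover_knob [311.7 311.1] 0.56 [ 0.4665 -0.2938  0.03  ]
bangle_mid [293.2 276.1] 0.57 [ 0.5155 -0.1993  0.0075]
[ 0.9396  0.2426  0.0351 -0.0003 -0.0001  0.0072]
```

View pics/s4.png

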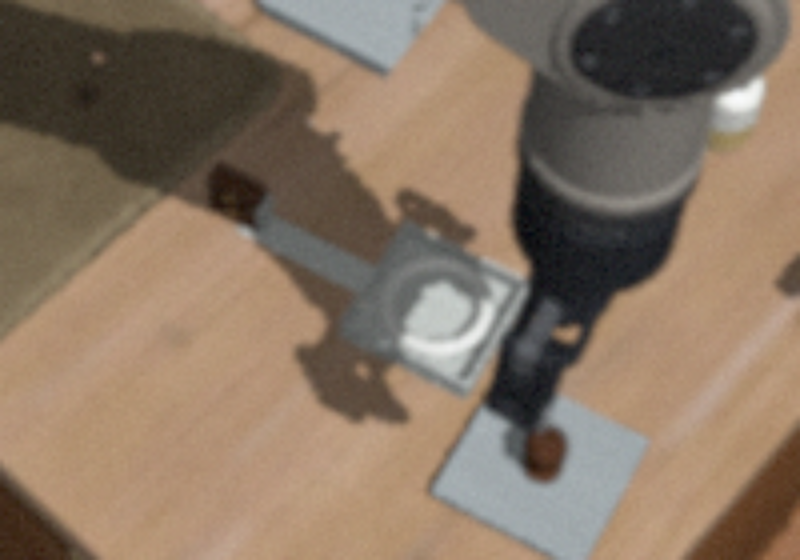

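The cover lies flat, knob at crop (545,452), and the bangle is visible in the pan. Now I move to the grip.

Call:
apply_moves(
  rows=[
    [0.24,0.06,0,0,0,0],
    [0.48,0.12,0,0,0,0],
    [0.72,0.18,0.02,0,0,0],
    [0.94,0.243,0.035,0,0,0],
    [0.94,0.243,0.035,0,0,0],
  ],
)

```text
clock: 10.8
tcp_pos: [0.4807, -0.052, 0.1298]
orientation: [-1.938, -2.47, -0.001]
contact_force: [-0.1, -0.7, 0.3]
grip_width: 0.0855
gripper_force: 0.0
```

Run:
```python
from look import *
o=r.get_obs();print(o["clock"],o["tcp_pos"])
p=look("wrist",["tray_grip","box_mouth","box_shelf"],"w5")
m=r.outline_of(p,"tray_grip")
if m:
  print(m[0]["rect"],m[0]["conf"])
```

```text
10.8 [ 0.4807 -0.052   0.1298]
tray_grip [245.6 195.1] 0.68 [ 0.4778 -0.0599  0.021 ]
box_mouth [481.5 181.8] 0.92 [0.6916 0.0045 0.016 ]
box_shelf [440.4 174.7] 0.71 [0.6512 0.0018 0.016 ]
[210.8, 172.2, 76.6, 168.8] 0.9
```

View pics/w5.png

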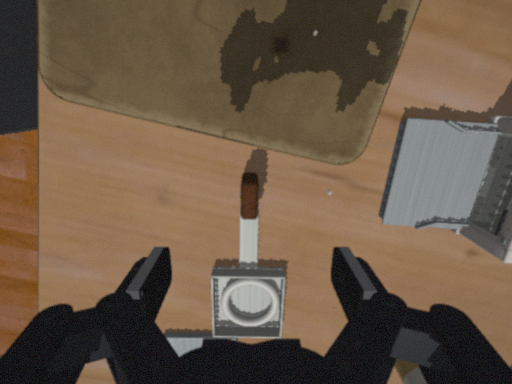

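The tray is straight in the view: grip (249,195), bangle (249,298). The shelf's outer corners are at (408,118) and (381,222).

Run:
```python
from look import *
p=r.grab_frame("wrist")
a,b=atz(p,(408,118),.016),atz(p,(381,222),.016);d=a-b
print(a,b,(a+b)/2,np.linalg.norm(d),"box yaw",np.arctan2(d[1],d[0])-np.pi/2)
print("tray yaw",[atz(p,q,z) for q,z in(((249.,175),.042),((249,216),.042),((247.5,262),.003),((249,300),.0125))])
print(step((.4785,-.0590,.008),.21))
```

```text
[0.6018 0.0341 0.016 ] [ 0.6164 -0.0663  0.016 ] [ 0.6091 -0.0161  0.016 ] 0.10139857673942114 box yaw 0.14525644718435604
tray yaw [array([ 0.4752, -0.0414,  0.042 ]), array([ 0.4837, -0.0785,  0.042 ]), array([ 0.4983, -0.1503,  0.003 ]), array([ 0.5097, -0.1922,  0.0125])]
[ 0.002  -0.0075  0.4897  0.0001  0.0003  0.0118]
```

Call:
apply_moves(
  rows=[
    [0.004,-0.005,0.2,0,0,0],
    [0.004,-0.005,0.4,0,0,0],
    [0.004,-0.005,0.485,0,0,0],
    [0.004,-0.005,0.485,0,0,0],
    [0.004,-0.005,0.485,0,0,0],
  ],
)

```text
clock: 11.72
tcp_pos: [0.4797, -0.0576, 0.0099]
orientation: [1.951, 2.461, 0.001]
contact_force: [-0.1, -0.7, 0.2]
grip_width: 0.0857
gripper_force: 0.0
```

Call:
apply_moves(
  rows=[
    [0,0,0,0,0,0],
    [0,0,0,0,0,0],
    [0,0,0,0,0,0],
    [0,0,0,0,0,0],
    [0,0,0,0,0,0],
  ],
  claw=0,
  newtons=80,
)

```text
clock: 12.35
tcp_pos: [0.4792, -0.0565, 0.0094]
orientation: [-1.95, -2.463, -0.001]
contact_force: [-2.3, 1.0, 5.7]
grip_width: 0.0147
gripper_force: 78.0
```

Call:
apply_moves(
  rows=[
    [0,0,-0.03,0,0,0],
    [0,0,-0.08,0,0,0],
    [0,0,-0.15,0,0,0],
    [0,0,-0.2,0,0,0],
    [0,0,-0.2,0,0,0],
  ],
)

```text
clock: 12.98
tcp_pos: [0.4799, -0.0565, 0.0603]
orientation: [1.949, 2.462, 0.003]
contact_force: [0.8, 0.1, -1.5]
grip_width: 0.0148
gripper_force: 77.9
```

Run:
```python
from look import *
p=r.grab_frame("scene")
cv2.imwrite('pics/s6.png',cv2.resize(p["pixels"][170:310,180:380,::-1],None,fx=4,fy=4))
```

```text
(no output)
```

View pics/s6.png

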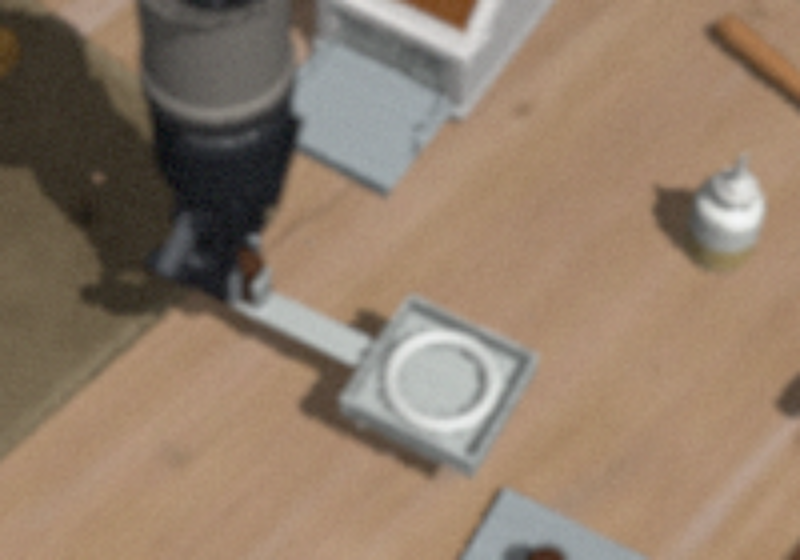

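The tray is lifted level with the bangle in the pan at crop (440,380). Next I turn it toward the box.

Call:
apply_moves(
  rows=[
    [0,0,-0.02,0,0,-0.06],
    [0,0,-0.02,0,0,-0.16],
    [0,0,-0.02,0,0,-0.27],
    [0,0,-0.02,0,0,-0.38],
    [0,0,-0.02,0,0,-0.48],
  ],
)

```text
clock: 13.65
tcp_pos: [0.4785, -0.0567, 0.0635]
orientation: [-0.898, -3.009, 0.001]
contact_force: [-0.7, -0.8, -2.2]
grip_width: 0.0149
gripper_force: 78.0
```

Call:
apply_moves(
  rows=[
    [0,0,0,0,0,-0.11],
    [0,0,0,0,0,-0.22],
    [0,0,0,0,0,-0.33],
    [0,0,0,0,0,-0.43],
    [0,0,0,0,0,-0.475],
  ],
)

```text
clock: 14.28
tcp_pos: [0.4784, -0.0567, 0.0635]
orientation: [0.257, -3.13, -0.0]
contact_force: [-0.7, -0.1, -2.8]
grip_width: 0.0147
gripper_force: 78.0
```

Call:
apply_moves(
  rows=[
    [0,0,0,0,0,0],
    [0,0,0,0,0,0],
  ],
)

```text
clock: 14.52
tcp_pos: [0.4788, -0.0567, 0.0637]
orientation: [0.25, -3.131, -0.0]
contact_force: [0.2, -0.7, -1.2]
grip_width: 0.0148
gripper_force: 78.0
```

Run:
```python
from look import *
o=r.get_obs();print(o["clock"],o["tcp_pos"],o["orientation"],o["joints"])
look("wrist",["box_mouth","box_shelf","tray_pan"],"w7")
p=look("top",["box_mouth","box_shelf","tray_pan"])
cv2.imwrite('pics/t7.png',cv2.resize(p["pixels"][80:280,200:400,::-1],None,fx=3,fy=3))
```

```text
14.525 [ 0.4788 -0.0567  0.0637] [ 0.2497 -3.1309 -0.0001] [-0.1889  0.4174  0.2152  2.1548 -0.1575  0.5844  1.87  ]
box_mouth [266.9 162.7] 0.68 [0.6976 0.0041 0.016 ]
box_shelf [265.8 179.2] 0.94 [0.6548 0.0008 0.016 ]
tray_pan [275.8 191.1] 0.76 [ 0.6297 -0.0283  0.009 ]
```

View pics/w7.png

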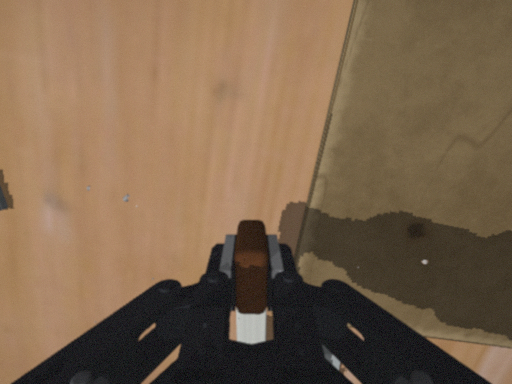

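View pics/t7.png

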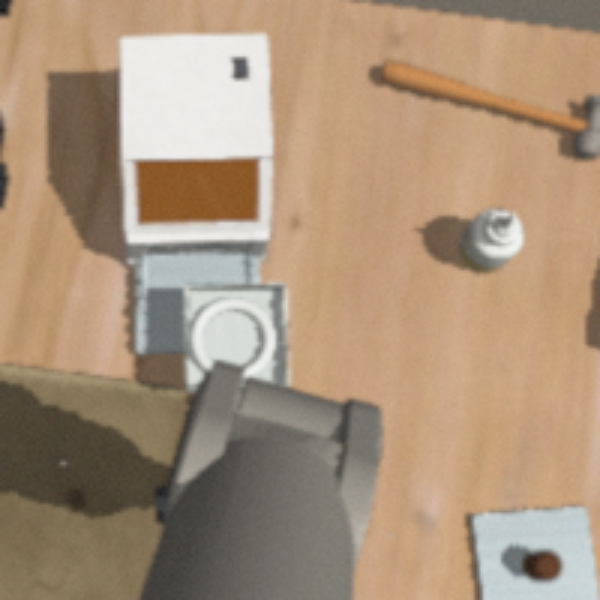

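The wrist camera faces away from the box, while the top view shows the pan over the shelf, about 15–20 mm too far right. I'll measure the shelf and tray axes numerically in the top images.

```bash
cat > rect.py <<'E'
from look import *
def rectify(p,img,z,x0,x1,y0,y1,s=.0005):
    X,Y=np.meshgrid(np.arange(x0,x1,s),np.arange(y0,y1,s),indexing='ij')
    P=np.stack([X,Y,np.full_like(X,z)],-1).reshape(-1,3)
    q=(P-p["eye"])@att(p); q[:,1:]*=-1
    uv,_=cv2.projectPoints(q,np.zeros(3),np.zeros(3),np.array(p["intrinsics"],float),np.array(p["dist"],float))
    uv=uv.reshape(*X.shape,2).astype(np.float32)
    return cv2.remap(img,uv,None,cv2.INTER_CUBIC).astype(float),X[:,0],Y[0]
def edges(prof,c,thr):
    "first & last upward crossing of blueness profile"
    on=prof>thr; i=np.flatnonzero(on)
    if len(i)<10 or i[0]==0 or i[-1]==len(c)-1: return None
    def cr(a,b): return c[a]+(thr-prof[a])/(prof[b]-prof[a])*(c[b]-c[a])
    return cr(i[0]-1,i[0]),cr(i[-1]+1,i[-1])
def fit(xs,ys):
    xs,ys=np.array(xs),np.array(ys);k=np.ones(len(xs),bool)
    for _ in range(4):
        c=np.polyfit(xs[k],ys[k],1);e=abs(ys-np.polyval(c,xs));k=e<max(.0008,1.5*np.median(e))
    return c
E
python3 - <<'E'
from rect import *
p=r.grab_frame("top")
img=cv2.imread('pics/top.png')[:,:,::-1]
I,x,y=rectify(p,img,.016,.57,.72,-.10,.10)
B=cv2.GaussianBlur(I[:,:,2]-I[:,:,0],(0,0),2)
print("blueness rows",B[100,::40].round(),B[:,200][::20].round())
thr=(B[120,200]+B[5,200])/2
L=[(x[i],)+e for i in range(len(x)) if .623<x[i]<.645 and (e:=edges(B[i],y,thr))]
L=np.array(L);r_=fit(L[:,0],L[:,1]);l_=fit(L[:,0],L[:,2])
print("right",r_,"left",l_,"width",(np.polyval(l_,.635)-np.polyval(r_,.635)),"mid@.635",(np.polyval(l_,.635)+np.polyval(r_,.635))/2)
M=[(y[j],x[np.flatnonzero(B[:,j]>thr)[0]]) for j in range(len(y)) if -.045<y[j]<.035]
M=np.array(M);c=fit(M[:,0],M[:,1]);print("outer edge x=",c,"yaw",-np.arctan(c[0]))
# tray now: pan rim z: TCP .0637 -> underside ~.054, rim ~.072
img2=p["pixels"]
I,x,y=rectify(p,img2,.072,.56,.66,-.09,.05)
cv2.imwrite('pics/r8.png',np.vstack([cv2.resize(np.clip(a,0,255).astype(np.uint8)[::-1,::-1,::-1],(560,300 if k else 400)) for k,a in enumerate([I])]))
print(o:=r.get_obs()["tcp_pos"])
# roof edges direction via white mask
g=cv2.cvtColor(img,cv2.COLOR_RGB2GRAY)
I,x,y=rectify(p,img,.118,.60,.95,-.12,.12)
w=(I.min(2)>150).astype(np.uint8);w=cv2.morphologyEx(w,cv2.MORPH_OPEN,np.ones((9,9)))
n,lab,st,_=cv2.connectedComponentsWithStats(w);k=1+np.argmax(st[1:,4]);print(st[k])
rows=[(x[i],y[np.flatnonzero(lab[i]==k)[0]],y[np.flatnonzero(lab[i]==k)[-1]]) for i in range(len(x)) if (lab[i]==k).sum()>50]
rows=np.array(rows)
m=(rows[:,0]>rows[:,0].max()-.09)&(rows[:,0]<rows[:,0].max()-.02)
print("roof sides slopes",fit(rows[m,0],rows[m,1]),fit(rows[m,0],rows[m,2]))
E
```

```text
blueness rows [-67. -62. -56.  11.  11.  11.  11.  11. -60. -59.] [-43. -64. -66. -69.  -4.  11.  10.  10.   9.  10.  10.  10.  10.  -1.
  -4. -11.]
right [ 0.1827 -0.1705] left [ 0.1024 -0.0125] width 0.10700911479271889 mid@.635 -0.0009510129249427415
outer edge x= [-0.1661  0.609 ] yaw 0.16456091747748186
[ 0.4791 -0.0566  0.0641]
[  145   131   277   370 58182]
roof sides slopes [ 0.175 -0.173] [ 0.1795 -0.0582]
```

Run:
```python
from look import *
print(step((.4545,-.0320,.0635),.172+np.pi/2))
```

```text
[ 0.0813  0.1128  0.0022  0.      0.     -0.0072]
```

Call:
apply_moves(
  rows=[
    [0.04,0.05,0,0,0,-0.007],
    [0.081,0.113,0,0,0,-0.007],
    [0.081,0.113,0,0,0,-0.007],
    [0.081,0.113,0.06,0,0,-0.007],
    [0.081,0.113,0.11,0,0,-0.007],
  ],
)

```text
clock: 15.6
tcp_pos: [0.4546, -0.0322, 0.0355]
orientation: [0.269, -3.13, 0.0]
contact_force: [0.5, 0.1, -2.2]
grip_width: 0.0149
gripper_force: 78.1
```

Run:
```python
from rect import *
p=r.grab_frame("top");o=r.get_obs();print(o["clock"],o["tcp_pos"])
# pan rim height
z=o["tcp_pos"][2]-.0095+.018
print("rim z",z,"expected pan",o["tcp_pos"][:2]+.138*np.array([np.cos(.172),np.sin(.172)]))
for t in("tray_pan","bangle_mid"):
    for q in r.landmark_of(p,t)[:1]: print(t,q["conf"],atz(p,q["point"],z-.009))
m=r.outline_of(p,"bangle_mid")
if m:
    c=cv2.minEnclosingCircle(np.argwhere(m[0]["pixels"])[:,::-1].astype(np.float32));print("bangle circ",m[0]["conf"],atz(p,c[0],z-.0105),c[1])
I,x,y=rectify(p,p["pixels"],z,.53,.66,-.09,.06)
cv2.imwrite('pics/r9.png',cv2.resize(np.clip(I,0,255).astype(np.uint8)[::-1,::-1,::-1],None,fx=2,fy=2,interpolation=cv2.INTER_CUBIC))
print(x[-1],y[-1])
```

```text
15.65 [ 0.4536 -0.0322  0.0342]
rim z 0.04266055555568368 expected pan [ 0.5895 -0.0086]
tray_pan 0.65 [ 0.5871 -0.005   0.0337]
bangle_mid 0.66 [ 0.5821 -0.0062  0.0337]
bangle circ 0.69 [ 0.5909 -0.0052  0.0322] 13.876218795776367
0.6594999999999858 0.059500000000000136
```

View pics/r9.png

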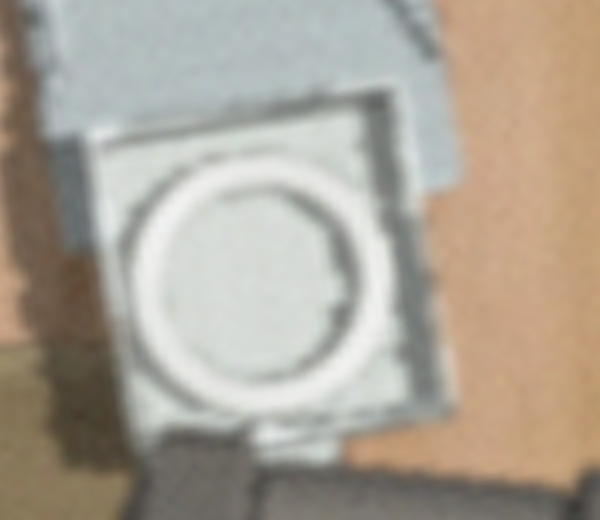

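The rectified view shows the pan centred over the shelf, with gaps of about 11 mm (left) and 12 mm (right) and the same direction. I'll lower it and push in.

Call:
apply_moves(
  rows=[
    [0,0,0.015,0,0,0],
    [0,0,0.028,0,0,0],
    [-0.06,0,0.028,0,0,0],
    [-0.12,0,0.028,0,0,0],
    [-0.18,0,0.028,0,0,0],
  ],
)

```text
clock: 16.42
tcp_pos: [0.5008, -0.0239, 0.0298]
orientation: [-0.27, 3.129, 0.0]
contact_force: [0.2, -0.2, -1.8]
grip_width: 0.0152
gripper_force: 78.1
```

Call:
apply_moves(
  rows=[
    [-0.05,0,0,0,0,0],
    [-0.1,0,0,0,0,0],
    [-0.15,0,0,0,0,0],
    [-0.2,0,0,0,0,0],
  ],
)

```text
clock: 16.92
tcp_pos: [0.5484, -0.0157, 0.0293]
orientation: [0.269, -3.129, -0.0]
contact_force: [-0.8, -0.2, -2.4]
grip_width: 0.0149
gripper_force: 78.0
```

Run:
```python
from look import *
o=r.get_obs();print(o["clock"],o["tcp_pos"],o["contact_force"],o["moment"])
print("along",(o["tcp_pos"][:2]-[.6917,.0089])@[np.cos(.172),np.sin(.172)],"lat",(o["tcp_pos"][:2]-[.6917,.0089])@[-np.sin(.172),np.cos(.172)])
```

```text
16.925 [ 0.5484 -0.0157  0.0293] [-0.7559 -0.1779 -2.3817] [-0.0773  0.5127 -0.    ]
along -0.14540643631338884 lat 0.0002589825105375538
```

Call:
apply_moves(
  rows=[
    [-0.04,0,0.002,0,0,0],
    [-0.08,0,0.004,0,0,0],
    [-0.12,0,0.004,0,0,0],
    [-0.16,0,0.004,0,0,0],
    [-0.2,0,0.004,0,0,0],
  ],
)

```text
clock: 17.55
tcp_pos: [0.5981, -0.0071, 0.0285]
orientation: [-0.27, 3.13, -0.0]
contact_force: [-0.9, 0.4, -2.1]
grip_width: 0.0148
gripper_force: 78.0
```

Call:
apply_moves(
  rows=[
    [-0.04,0,0.002,0,0,0],
    [-0.08,0,0.004,0,0,0],
    [-0.11,0,0.006,0,0,0],
    [-0.12,0,0.006,0,0,0],
  ],
)

```text
clock: 18.05
tcp_pos: [0.6279, -0.0019, 0.0272]
orientation: [-0.27, 3.129, 0.0]
contact_force: [-0.7, 0.0, -1.1]
grip_width: 0.0149
gripper_force: 78.1
```

```bash
cat > st.py <<'E'
from look import *
o=r.get_obs();print(o["clock"],o["tcp_pos"],o["contact_force"],o["moment"])
print("along",(o["tcp_pos"][:2]-[.6917,.0089])@[np.cos(.172),np.sin(.172)],"lat",(o["tcp_pos"][:2]-[.6917,.0089])@[-np.sin(.172),np.cos(.172)])
E
python3 st.py
```

```text
18.05 [ 0.6279 -0.0019  0.0272] [-0.6762  0.0017 -1.0977] [-0.0307  0.1746 -0.003 ]
along -0.06466954639180754 lat 0.00029103999677730034
```

Creep forward to the rubber stops in small steps.

Call:
apply_moves(
  rows=[
    [-0.012,0,0.001,0,0,0],
    [-0.02,0,0.002,0,0,0],
    [-0.02,0,0.002,0,0,0],
  ],
)

```text
clock: 18.42
tcp_pos: [0.632, -0.0012, 0.0266]
orientation: [-0.269, 3.13, 0.0]
contact_force: [0.1, 0.1, -2.2]
grip_width: 0.0151
gripper_force: 78.1
```

Call:
apply_moves(
  rows=[
    [-0.008,0,0,0,0,0],
    [-0.012,0,0,0,0,0],
    [-0.012,0,0,0,0,0],
  ],
)

```text
clock: 18.8
tcp_pos: [0.6349, -0.0007, 0.0265]
orientation: [-0.27, 3.13, 0.0]
contact_force: [0.4, -0.6, -1.9]
grip_width: 0.015
gripper_force: 78.1
```

Call:
apply_moves(
  rows=[
    [-0.008,0,0,0,0,0],
    [-0.012,0,0,0,0,0],
    [-0.012,0,0,0,0,0],
  ],
)

```text
clock: 19.18
tcp_pos: [0.6355, -0.0008, 0.0259]
orientation: [0.269, -3.125, 0.0]
contact_force: [-6.3, -1.0, 1.2]
grip_width: 0.0147
gripper_force: 78.6
```

Call:
apply_moves(
  rows=[
    [-0.006,0,0,0,0,0],
    [-0.008,0,0,0,0,0],
    [-0.008,0,0,0,0,0],
  ],
)

```text
clock: 19.55
tcp_pos: [0.6354, -0.0008, 0.0256]
orientation: [0.268, -3.121, -0.0]
contact_force: [-13.5, -0.9, 5.4]
grip_width: 0.0147
gripper_force: 79.2
```

Call:
apply_moves(
  rows=[
    [0.017,0,0,0,0,0],
    [0.017,0,0,0,0,0],
  ],
)

```text
clock: 19.8
tcp_pos: [0.6355, -0.0007, 0.0266]
orientation: [0.269, -3.13, 0.0]
contact_force: [-1.3, -0.4, -1.1]
grip_width: 0.0148
gripper_force: 78.2
```

Call:
apply_moves(
  rows=[
    [0,0,0,0,0,0],
    [0,0,0,0,0,0],
    [0,0,0,0,0,0],
    [0,0,0,0,0,0],
  ],
  claw=0.55,
)

```text
clock: 20.3
tcp_pos: [0.6358, -0.0006, 0.0266]
orientation: [-0.269, 3.13, 0.0]
contact_force: [1.1, 0.1, -1.1]
grip_width: 0.0466
gripper_force: 0.0
```

Call:
apply_moves(
  rows=[
    [0,0,-0.1,0,0,0],
    [0.05,0,-0.25,0,0,0],
    [0.2,0,-0.45,0,0,0],
    [0.4,0,-0.6,0,0,0],
    [0.6,0,-0.6,0,0,0],
  ],
)

```text
clock: 20.92
tcp_pos: [0.4887, -0.0265, 0.1794]
orientation: [-0.268, 3.124, 0.001]
contact_force: [-0.9, 0.5, -0.2]
grip_width: 0.0469
gripper_force: 0.0
```

```bash
python3 - <<'E'
from look import *
Z.update(tray_grip=.037,cover_knob=.03)
u=np.array([np.cos(.172),np.sin(.172)]);v=np.array([-u[1],u[0]])
for c in("scene","top"):
    p=r.grab_frame(c);save(p,c+"9")
    for t in("tray_grip","cover_knob","box_mouth","tray_pan"):
        for q in r.landmark_of(p,t)[:1]:
            w=atz(p,q["point"],Z[t]);d=w[:2]-[.6917,.0089];print(c,t,q["conf"],w,"box frame",d@u,d@v)
    for t in("flap","tray_pan"):
        for q in r.search_frame(p,t)[:1]: print(t,q)
E
python3 st.py
```

```text
scene tray_grip 0.56 [0.6321 0.     0.037 ] box frame -0.060221393998067786 0.0014704838170351594
scene cover_knob 0.9 [ 0.4637 -0.2993  0.03  ] box frame -0.27737125455922385 -0.2646129907744492
scene box_mouth 0.96 [ 0.6948 -0.0003  0.016 ] box frame 0.001472230747980989 -0.009642940115212977
flap {'rect': [265.6, 176.3, 26.4, 14.3], 'conf': 0.5}
tray_pan {'rect': [259.6, 183.7, 16.8, 21.2], 'conf': 0.46}
top tray_grip 0.55 [0.6379 0.0027 0.037 ] box frame -0.05408640570958761 0.0030703552112522525
top cover_knob 0.86 [ 0.4693 -0.2931  0.03  ] box frame -0.27079433584342727 -0.259524360914155
top box_mouth 0.8 [0.6915 0.0027 0.016 ] box frame -0.0012917909854492046 -0.006044185339960281
flap {'rect': [249.7, 158.8, 34.8, 5.4], 'conf': 0.51}
tray_pan {'rect': [260.6, 163.8, 9.9, 16.5], 'conf': 0.71}
21.625 [ 0.488  -0.0262  0.1763] [-0.4575 -0.5044  0.1751] [-0.005  -0.0051  0.006 ]
along -0.2066917534931817 lat 0.0002692290186636
```

Without using another view, I'll compare the mouth region before and after to check that the flap fell shut.

Run:
```python
from rect import *
p=r.grab_frame("scene");a=cv2.imread('pics/scene.png').astype(float).mean(2);b=p["pixels"].astype(float).mean(2)
u=np.array([np.cos(.172),np.sin(.172),0]);v=np.array([-u[1],u[0],0]);M=np.array([.6917,.0089,.016])
def px(P):
    q=(P-p["eye"])@att(p);q[1:]*=-1
    return cv2.projectPoints(q[None],np.zeros(3),np.zeros(3),np.array(p["intrinsics"],float),np.array(p["dist"],float))[0].ravel()
for z in(.032,.026,.02,.014,.008,.002):
    row=[]
    for y in(.036,.028,.02,-.02,-.028,-.036):
        c,w=px(M+v*y+np.array([0,0,z])).round().astype(int);row.append((int(a[w,c]),int(b[w,c])))
    print(z,row)
```

```text
0.032 [(121, 132), (133, 139), (129, 133), (134, 134), (117, 122), (120, 128)]
0.026 [(106, 105), (117, 114), (88, 96), (84, 88), (94, 96), (98, 102)]
0.02 [(88, 96), (86, 92), (88, 91), (86, 87), (83, 88), (86, 89)]
0.014 [(98, 109), (95, 103), (86, 94), (103, 104), (88, 91), (91, 93)]
0.008 [(102, 105), (107, 115), (106, 109), (105, 109), (101, 102), (100, 97)]
0.002 [(113, 115), (107, 110), (104, 115), (113, 120), (112, 120), (100, 106)]
```

The mouth looks the same as at the start, so the flap is shut. The grip is at the home distance and everything is released.

```bash
python3 -c "
from bench import r
print(r.hand_in())"
```

```text
the job is handed in; nothing more can be done
None
```

The job is handed in at about 22 s of the 51 s allowed, with no verdict returned: the cover lies flat on the bench, the tray was pushed against the rubber stops and released, and the flap reads as shut by comparing pixels with the start image (I had no picture views left to check it directly).

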